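# Centre a mould ring over the lamp and stop the iris down to the set mark

### The job

An empty steel mould ring is to be inspected by transmitted light on the round light stand. With the fingertips on its outside, gently slide the ring across the stage until it rests against both brass pins, centred over the glass window; and push the iris lever round its arc by its black knob until the orange pointer stands at the red set mark. Only push, never pinch: the ring stays flat on the stage and is not lifted, the red mark keeps its place, and the things standing round about are left alone.

Things in the scene. Friction and masses are not known exactly. Their poses are not given: they have to be found in the camera images.
- light_stand: Fixed round lamp base. Light grey lower drum 236 mm across, top at z = 0.028 m; on it a dark upper drum (the stage) 144 mm across, flat top at z = 0.058 m, with a lit glass window 49 mm across in its middle, over the iris. Origin: on the vertical axis, z = 0. Own x points from its front to the brass pins, own z up; scale (5 degrees a division) on the lower drum round its own -y side.
- stage_centre (a point): Centre of the stage top and glass window, on the stand's axis, z = 0.058 m. Two fixed upright brass pins, 8 mm across, 16 mm high, stand on the stage 35.2 mm from this point, 55 degrees to either side of the stand's own +x: a mould ring that touches both is centred here.
- mould_ring: Loose grey-brown empty steel ring on the stage, 62 mm outside diameter, 35 mm high, about 0.2 kg; origin at the centre of its underside (z = 0.058 m on the stage, so its top is at z = 0.093 m). It starts on the front (own -x) half of the stage. Push it from outside: its bore is closed to the fingers.
- iris_lever (a joint): Angle of the iris lever about the stand's axis, rad, positive anticlockwise from above; 0 = lever along the stand's own -y, stops at -0.9 (iris smallest) and +0.9 (wide open). Starts open, between +0.45 and +0.75. Stays where it is left; moving it takes about 1.5 to 2 N at the knob.
- lever_knob (a point): Middle of the top of the upright black cylindrical knob on the lever, 92 mm from the stand's axis; knob 13 mm across, from z = 0.044 to 0.082 m, so its upper 24 mm stand above the stage.
- pointer_tip (a point): Tip of the orange pointer at the outer end of the lever, 108 mm from the stand's axis, just over the scale (z = 0.030 m).
- red_mark (a point): Point of the red set mark, 108 mm from the stand's axis, z = 0.030 m: where the pointer tip has to stand. The mark is a red clip 8 mm wide on the rim of the lower drum, up to z = 0.031 m, stiff to move; it stands between -0.55 and +0.15 rad on the lever's scale of angles.
- lidded_tin: Bystander: round aluminium tin with lid, 57 mm across, 31 mm high, on the worktop left of the stand; origin at the centre of its underside.
- brass_weight: Bystander: brass test weight, 30 mm across, 34 mm high, on the worktop to the right; origin at the centre of its underside.
- stopwatch: Bystander: black and yellow stopwatch lying flat, 71 x 60 x 18 mm, on the worktop to the right; origin at the centre of its underside.
- dropper_bottle: Bystander: brown dropper bottle, 33 mm across, 102 mm high, upright on the worktop behind the stand; origin at the centre of its underside.
- tweezers: Bystander: steel tweezers lying flat, 127 mm long, 19 mm wide, 8 mm high, roughly along y at the front edge of the worktop; origin at the centre of the underside.
- soil_ring: Bystander: smaller steel ring filled with soil, 49 mm across, 28 mm high, on the worktop left of the stand; origin at the centre of its underside.

How it is judged:
By the outcome, as a careful person would: the job done as asked, in the order asked, and still so for the second after the job is handed in, with the robot touching nothing.
It also fails if it takes over 51 s, if anything falls off the work surface, if the arm or the gripper's body presses on something with over 40 N, if the wrist force passes 120 N, or if a joint passes its speed limit or range.

### The arm

A 6-joint arm with a two-finger parallel gripper is mounted at the origin on a cart in front of the work surface, level with it; the furniture and walls round the work are solid. World frame = base frame: x ahead of the robot, y to its left, z up, the work surface at z = 0. Lengths are in mm, angles in rad, forces in N, time in s.
With the tool pointing down it reaches from about 400 to 925 mm from the base axis. Payload 12.5 kg.
Tool frame: the origin (TCP) lies at the very end of the fingers, on their centre line; the grasp point (between the pads) lies 19 mm behind it; z points along the fingers, y is the line along which they close (so a half turn about z gives the same grasp; the last joint's range is limited). The gripper opens to 95 mm and grips with 3 to 60 N. Pads are 20 mm wide; open, the fingers measure 119 mm over their backs; the gripper's body (75 mm by 180 mm) begins 59 mm behind the grasp point.
Start: joints at [1.035, 0.491, 1.559, -0, 1.092, -0.106], TCP at [260.417, 568.181, 214.661] pointing down, gripper open.
Joint ranges: [-3.1, 3.1], [-0.84, 2.19], [0.05, 2.79], [-1.13, 4.28], [0.06, 2.93], [-2.69, 2.69]. Speed limits (rad/s): [2.22, 2.22, 2.79, 3.14, 3.14, 3.14].

### API

Orientations are given as [roll, pitch, yaw] about the fixed x, y, z axes, in that order (R = Rz(yaw) Ry(pitch) Rx(roll)).
In Python, from cell import state, read_camera, camera_info, job_done gives the robot as it stands.
- The arm moves only by the shell command python3 -m handwheel 'ROWS'. ROWS is a JSON list of rows, 1 to 5 of them, each of 5 numbers: dx, dy, dz in mm, then a turn about the tool's z in rad, then the opening from 0.0 (shut) to 1.0 (fully open); each row is the pose to reach, as a shift and turn from the pose commanded when the command began, along the tool's axes at that moment; what a row does not reach only later rows make up. A row lasts 1/12 s, in which the tool goes at most 41.7 mm and 0.125 rad, less where a joint would pass 70% of its speed; a pose out of reach is approached as far as the arm can. The fingers move at their own pace and stop on an object; the grip force is fixed at half the most. Time passes only in rows, so rows that do not move let the fingers close. It prints the time, the measured TCP pose, the force, the opening and the grip force at its end.
- state(): the state, without advancing time (a new reading comes with each control period).
- read_camera(name): name is "side" or "top"; returns (picture, depth): 400x640x3 uint8, red, green, blue; 400x640 float32, mm along the optical axis (not along the pixel's ray), 0 where there is no reading.
- camera_info(name): a dict with "vertical_fov" (degrees; the focal length in pixels is half the picture's height over the tangent of half this angle, whatever the lens; pixels are square), "cx", "cy" (the principal point, pixels), "dist_coeffs" ([k1, k2, p1, p2, k3] as OpenCV has them; the pictures are not rectified), "origin" and "attitude" of the camera in the world. Camera axes: x right, y down, z forward; pixel columns grow to the right and rows downward; lengths in mm; the calibration is good to about 2 mm. A picture is of the moment at which its call begins. camera_info takes no time and is no camera call.
- job_done(): hands the job in; it is judged then, once.
The state is a dict: "t": time; "joints": joint angles; "qvel": joint speeds; "tau": joint torques, N m; "eef_pos": TCP position; "tcp_rot": TCP orientation; "ft_force": force on the tool from outside, world axes, zero at the start; "moment": the same for the moment, N m; "opening": opening from 0.0 (shut) to 1.0 (fully open); "grip_force": force on a finger pad.
Only numpy, scipy, OpenCV 4.12 (cv2) and the standard library are available. Lean on these libraries where they do the work, as an engineer would, in place of code of your own. Each camera call takes 0.05 s, during which the arm holds its last target. There are 200 camera calls.

## Working session

There is one attempt and no reset: what is moved stays moved. The work goes in short steps, Python scripts to look and compute and a shell command to move; the robot and the scene stay as the last step left them, time stands still between calls to the robot, and variables do not carry over. Pictures are saved under pics/ and viewed, at most 12 in all, crops included, and the job is handed in when it is done.

```bash
mkdir -p pics; ls
cat > h.py <<'E'
import numpy as np,cv2
from cell import state,read_camera,camera_info
from scipy.spatial.transform import Rotation as Ro
def cam(n):
    i=camera_info(n);f=200/np.tan(np.radians(i["vertical_fov"])/2)
    K=np.array([[f,0,i["cx"]],[0,f,i["cy"]],[0,0,1.]]);a=np.array(i["attitude"],float)
    R=a if a.shape==(3,3) else Ro.from_euler('xyz',a).as_matrix()
    return K,np.array(i["dist_coeffs"],float),R,np.array(i["origin"],float)
def rays(n,uv):
    K,d,R,o=cam(n)
    p=cv2.undistortPointsIter(np.array(uv,float).reshape(-1,1,2),K,d,None,None,(3,100,1e-9))[:,0]
    return o,np.c_[p,np.ones(len(p))]@R.T
def onz(n,uv,z):
    o,r=rays(n,uv);return o+r*((z-o[2])/r[:,2])[:,None]
def proj(n,P):
    K,d,R,o=cam(n);return cv2.projectPoints((np.array(P,float).reshape(-1,3)-o)@R,np.zeros(3),np.zeros(3),K,d)[0][:,0]
def tri(a,b):
    A=0;B=0
    for n,uv in (a,b):
        o,r=rays(n,[uv]);r=r[0]/np.linalg.norm(r);M=np.eye(3)-np.outer(r,r);A=A+M;B=B+M@o
    return np.linalg.solve(A,B)
E
python3 - <<'E'
from h import *
for n in("side","top"):
    p,d=read_camera(n);cv2.imwrite(f"pics/{n}0.png",p[:,:,::-1]);np.savez(f"{n}0.npz",p=p,d=d);print(camera_info(n))
print(state())
E
```

```text
pics
{'vertical_fov': 54.10862196879758, 'cx': 317.3718856704239, 'cy': 199.84024920671754, 'dist_coeffs': array([0.01537346, 0.        , 0.        , 0.        , 0.        ]), 'origin': array([ 599.71369825, -674.70054133,  570.49375852]), 'attitude': array([-2.08492124,  0.01437826,  0.06279332])}
{'vertical_fov': 52.541023995712315, 'cx': 324.7503847587098, 'cy': 201.70487640050084, 'dist_coeffs': array([-0.03391264,  0.        ,  0.        ,  0.        ,  0.        ]), 'origin': array([ 331.59211756,  181.41746106, 1044.34395738]), 'attitude': array([-2.93628064, -0.00355617, -1.61426103])}
{'t': 0.1, 'joints': array([ 1.03540855e+00,  4.91530353e-01,  1.55940967e+00, -5.04321909e-06,
        1.09170493e+00, -1.05657884e-01]), 'qvel': array([-0.00100458, -0.00234338, -0.00034458, -0.00061479,  0.00062149,
        0.0012681 ]), 'tau': array([ 2.06849982e-03, -6.13625622e+01, -2.58607560e+01,  6.94141863e-02,
        4.70856554e-02, -5.05313636e-06]), 'eef_pos': array([260.28806742, 567.9721652 , 214.09359169]), 'tcp_rot': array([-3.14054575e+00, -1.06529109e-04,  2.71186504e+00]), 'ft_force': array([-0.00929752,  0.35332692,  0.21088393]), 'moment': array([-0.0412161 ,  0.01717029,  0.00154305]), 'grip_force': 0.0, 'opening': 0.9995349535840835}
```

View pics/top0.png

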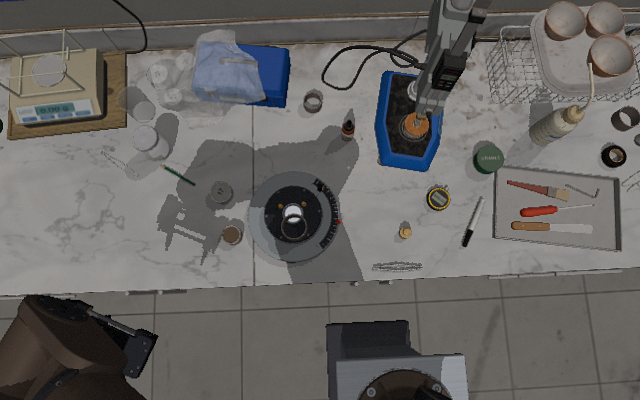

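View pics/side0.png

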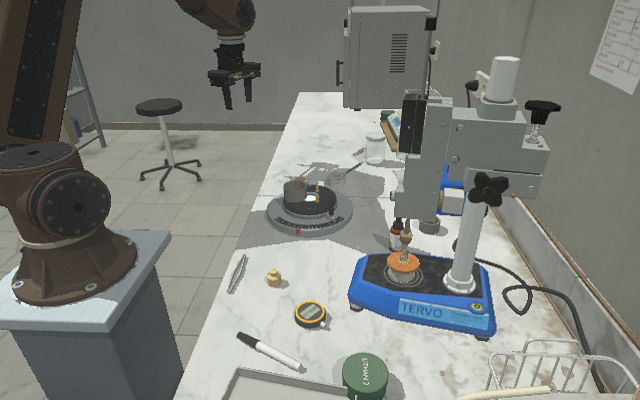

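The top view shows the stand at about (294,217), with the ring at (294,225) and red near (340,220). The side view shows the stand at (310,207) and the red clip at (298,231). I'll enlarge both.

Run:
```python
from h import *
t=np.load("top0.npz")["p"];s=np.load("side0.npz")["p"]
a=cv2.resize(t[165:270,245:350],(560,560),interpolation=cv2.INTER_CUBIC)
cv2.imwrite("pics/tc.png",a[:,:,::-1])
b=cv2.resize(s[165:245,258:362],(780,600),interpolation=cv2.INTER_CUBIC)
cv2.imwrite("pics/sc.png",b[:,:,::-1])
d=np.load("top0.npz")["d"]
# stand fit: depth->height map
K,dc,R,o=cam("top")
v,u=np.mgrid[150:290,230:370];uv=np.c_[u.ravel(),v.ravel()]
_,r=rays("top",uv);P=o+r*d[v.ravel(),u.ravel()][:,None]
for lo,hi in((20,36),(50,66),(85,100)):
    m=(P[:,2]>lo)&(P[:,2]<hi);Q=P[m];c,rad=cv2.minEnclosingCircle(Q[:,:2].astype(np.float32));print(lo,m.sum(),np.median(Q[:,2]),Q.mean(0),c,rad)
```

```text
20 4033 28.056330334041377 [503.83058731 257.58164081  28.01723715] (517.2089233398438, 280.041015625) 150.4903106689453
50 2370 57.95981355089435 [512.86731904 250.16703389  57.91420251] (517.0661010742188, 240.97193908691406) 82.24083709716797
85 137 92.11128263449837 [473.6688451  246.9397281   91.97482458] (473.6017761230469, 246.32997131347656) 30.869367599487305
```

View pics/tc.png

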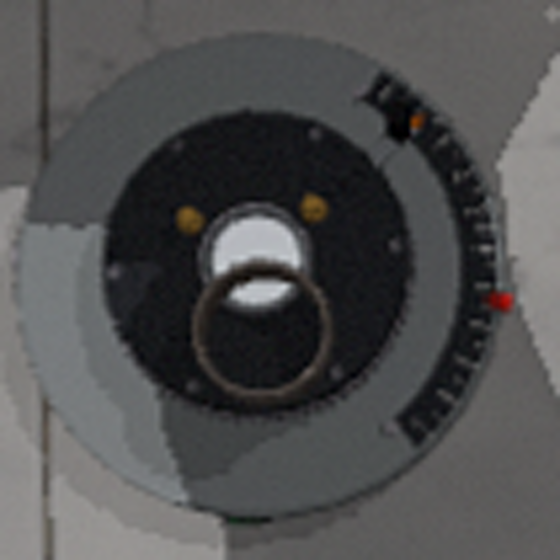

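View pics/sc.png

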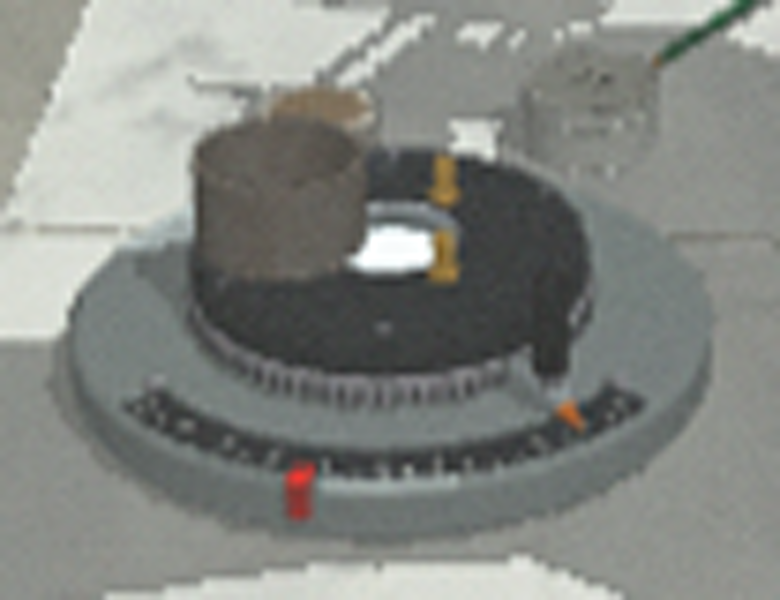

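The top crop shows pins at (189,219) and (315,206), ring top (262,329), knob (400,128), orange pointer (418,121) and the red clip point at about (488,299). The side crop shows pin tops at (445,158) and (444,235), ring top (281,150), knob top (553,275), pointer tip (582,428) and red point (300,468).

Run:
```python
from h import *
from scipy.optimize import least_squares
T=lambda x,y:(245+(x+.5)*105/560-.5,165+(y+.5)*105/560-.5)
S=lambda x,y:(258+(x+.5)/7.5-.5,165+(y+.5)/7.5-.5)
pts=dict(pinL=((189,215),(445,158)),pinR=((315,202),(444,235)),ring=((262,329),(281,150)),knob=((400,128),(553,275)),ptr=((419,121),(582,428)),red=((488,299),(300,468)),win=((258,259),(404,240)))
for k,(a,b) in pts.items(): print(k,tri(("top",T(*a)),("side",S(*b))).round(1))
for n in("top","side"):
  z=np.load(n+"0.npz");p=z["p"].astype(int);d=z["d"]
  v,u=np.mgrid[150:290,220:390];v=v.ravel();u=u.ravel();_,r=rays(n,np.c_[u,v]);P=cam(n)[3]+r*d[v,u][:,None]
  rr=np.hypot(P[:,0]-510,P[:,1]-250)
  for lo,hi,R in((25,31,118),(55,61,72),(89,96,31)):
    Q=P[(P[:,2]>lo)&(P[:,2]<hi)&(rr<R+50)][:,:2].astype(np.float32)
    H=cv2.convexHull(Q)[:,0]
    s=least_squares(lambda x:np.hypot(*(H-x[:2]).T)-x[2],[*Q.mean(0),R],loss='soft_l1');print(n,R,len(Q),s.x.round(1))
  c=p[v,u]
  red=(c[:,0]>130)&(c[:,1]<50)&(c[:,2]<60);org=(c[:,0]>130)&(c[:,1]>50)&(c[:,1]<115)&(c[:,2]<60)
  for nm,m in(("red",red),("or",org)):
    print(n,nm,[(a,b,*q.round(0)) for a,b,q in zip(u[m],v[m],P[m])][:14])
```

```text
pinL [530.6 278.7  75.3]
pinR [534.  220.9  75.1]
ring [474.2 245.6  94.5]
knob [569.6 181.2  81.2]
ptr [582.8 171.3  27.8]
red [491.6 141.9  29.2]
win [514.8 249.5  56.1]
top 118 3473 [511.3 253.9 118.9]
top 72 2100 [511.9 250.8  70.4]
top 31 113 [473.5 246.3  30.4]
top red [(np.int64(339), np.int64(220), np.float64(493.0), np.float64(135.0), np.float64(31.0)), (np.int64(339), np.int64(221), np.float64(491.0), np.float64(135.0), np.float64(33.0)), (np.int64(340), np.int64(221), np.float64(491.0), np.float64(132.0), np.float64(29.0))]
top or [(np.int64(340), np.int64(220), np.float64(493.0), np.float64(132.0), np.float64(31.0))]
side 118 1387 [512.8 247.6 116.9]
side 72 730 [513.8 248.   71.4]
side 31 106 [475.  244.6  30.6]
side red []
side or [(np.int64(316), np.int64(189), np.float64(529.0), np.float64(277.0), np.float64(66.0)), (np.int64(316), np.int64(197), np.float64(533.0), np.float64(219.0), np.float64(73.0)), (np.int64(316), np.int64(200), np.float64(533.0), np.float64(218.0), np.float64(65.0)), (np.int64(333), np.int64(219), np.float64(579.0), np.float64(172.0), np.float64(
[... 187 characters left out ...]
.int64(334), np.int64(221), np.float64(581.0), np.float64(171.0), np.float64(30.0)), (np.int64(297), np.int64(227), np.float64(490.0), np.float64(134.0), np.float64(34.0)), (np.int64(298), np.int64(227), np.float64(493.0), np.float64(136.0), np.float64(33.0)), (np.int64(299), np.int64(227), np.float64(495.0), np.float64(138.0), np.float64(31.0)), (np.int64(297), np.int64(228), np.float64(491.0), np.float64(130.0), np.float64(34.0)), (np.int64(298), np.int64(228), np.float64(493.0), np.float64(132.0), np.float64(32.0)), (np.int64(297), np.int64(229), np.float64(491.0), np.float64(132.0), np.float64(30.0)), (np.int64(298), np.int64(229), np.float64(493.0), np.float64(131.0), np.float64(30.0))]
```

Everything agrees with the text: stand centre ≈ (512.5, 249), yaw ≈ 0.06, pin spacing 57.9 mm, ring at own (−38, −1), lever ≈ +0.65, red mark ≈ −0.25. I'll go behind the ring with both fingers about 40 mm apart.

```bash
cat >> h.py <<'E'
C=np.array([512.5,248.9,0]);PSI=.059
def W(ox,oy,z):  # stand frame -> world
    c,s=np.cos(PSI),np.sin(PSI);return C+[c*ox-s*oy,s*ox+c*oy,z]
def go(P,yaw=np.pi+PSI):
    s=state();R=Ro.from_euler('xyz',s["tcp_rot"]).as_matrix();y=s["tcp_rot"][2]
    tz=-((yaw-y+np.pi)%(2*np.pi)-np.pi)
    c,q=np.cos(PSI),np.sin(PSI);e=s["eef_pos"]-C
    print("own",np.round([c*e[0]+q*e[1],-q*e[0]+c*e[1],e[2]],1),"F",s["ft_force"].round(1),"t",round(s["t"],2),"op",round(s["opening"],3),"yaw",round(y,3))
    print("rows",(R.T@(np.array(P)-s["eef_pos"])).round(1),round(tz,3))
E
python3 -c "
from h import *
go(W(-88,-1,190))"
```

```text
own [-233.   333.4  214.1] F [-0.   0.4  0.2] t 0.1 op 1.0 yaw 2.712
rows [-285.  -227.2   24.3] -0.489
```

```bash
python3 -m handwheel '[[-32,-25,3,-0.12,0.42],[-64,-50,6,-0.24,0.42],[-96,-75,9,-0.36,0.42],[-128,-100,12,-0.489,0.42],[-160,-125,14,-0.489,0.42]]'; python3 -c "
from h import *
go(W(-88,-1,190))"
```

```text
t: 0.52
eef_pos: [353.2, 387.8, 200.3]
tcp_rot: [-3.141, -0.0, -3.075]
ft_force: [1.7, 0.6, 0.2]
opening: 0.708
grip_force: 0.0
own [-150.8  148.1  200.3] F [1.7 0.6 0.2] t 0.52 op 0.708 yaw -3.075
rows [ -61.6 -149.6   10.3] 0.008
```

```bash
python3 -m handwheel '[[-14,-33,3,0,0.42],[-28,-66,6,0,0.42],[-42,-99,9,0,0.42],[-56,-132,10,0,0.42],[-56,-132,10,0,0.42]]';python3 -m handwheel '[[0,0,0,0,0.42],[0,0,0,0,0.42]]'; python3 -c "
from h import *
go(W(-88,-1,72))"
```

```text
t: 0.93
eef_pos: [418.5, 256.8, 190.3]
tcp_rot: [-3.141, -0.0, -3.086]
ft_force: [0.8, -0.1, 0.0]
opening: 0.43
grip_force: 0.0
t: 1.1
eef_pos: [416.6, 261.1, 190.7]
tcp_rot: [3.141, -0.0, -3.083]
ft_force: [0.7, -0.5, 0.1]
opening: 0.419
grip_force: 0.0
own [-95.   17.9 190.7] F [ 0.7 -0.5  0.1] t 1.1 op 0.419 yaw -3.083
rows [ -7.  -18.9 118.7] -0.001
```

```bash
python3 -m handwheel '[[-7,-19,40,0,0.42],[-7,-19,80,0,0.42],[-7,-19,105,0,0.42],[-7,-19,124,0,0.42],[-7,-19,124,0,0.42]]';python3 -m handwheel '[[0,0,0,0,0.42],[0,0,0,0,0.42]]'
python3 - <<'E'
from h import *
go(W(-72,-1,66))
for n,(a,b,c,d) in dict(top=(150,290,230,370),side=(120,245,258,362)).items():
    p,_=read_camera(n);
    im=cv2.resize(p[a:b,c:d],None,fx=4,fy=4,interpolation=cv2.INTER_CUBIC)[:,:,::-1]
    if n=="top":A=im
    else:
        B=np.zeros((560,im.shape[1],3),np.uint8);B[:min(560,im.shape[0])]=im[:560]
cv2.imwrite("pics/b1.png",cv2.resize(np.hstack([A,B]),(800,int(560*800/(A.shape[1]+B.shape[1])))))
E
```

```text
t: 1.52
eef_pos: [422.8, 242.9, 63.6]
tcp_rot: [-3.14, -0.005, -3.081]
ft_force: [-0.1, -0.9, -0.2]
opening: 0.42
grip_force: 0.0
t: 1.68
eef_pos: [425.0, 243.4, 67.7]
tcp_rot: [3.141, 0.001, -3.081]
ft_force: [0.2, 0.6, 0.8]
opening: 0.422
grip_force: 0.0
own [-87.7  -0.3  67.7] F [0.2 0.6 0.8] t 1.68 op 0.422 yaw -3.081
rows [-15.7  -0.7   1.7] 0.002
```

View pics/b1.png

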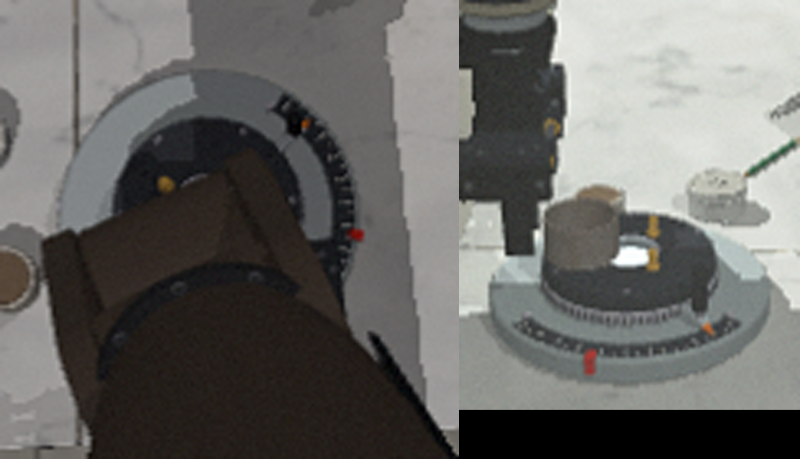

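The arm hides the ring from above. In the side view (right panel) the fingers at (520,230) stand just short of the ring at (580,232). Now I'll push gently.

```bash
python3 -m handwheel '[[-4,0,0,0,0.42],[-8,0,0,0,0.42],[-11,0,0,0,0.42],[-13,0,0,0,0.42],[-15,0,0,0,0.42]]';python3 -m handwheel '[[-2,0,0,0,0.42],[-4,0,0,0,0.42],[-6,0,0,0,0.42],[-8,0,0,0,0.42],[-10,0,0,0,0.42]]';python3 -m handwheel '[[-2,0,0,0,0.42],[-4,0,0,0,0.42],[-6,0,0,0,0.42],[-8,0,0,0,0.42],[-10,0,0,0,0.42]]'
python3 - <<'E'
from h import *
go(W(-34,0,68))
def ring(n="side"):
  p,d=read_camera(n);v,u=np.mgrid[120:250,220:390];v=v.ravel();u=u.ravel();_,r=rays(n,np.c_[u,v]);P=cam(n)[3]+r*d[v,u][:,None]
  np.save("P.npy",P)
  Q=P[(P[:,2]>89)&(P[:,2]<96)&(np.hypot(*(P[:,:2]-C[:2]).T)<75)];c,s=np.cos(PSI),np.sin(PSI);e=Q-C
  x=c*e[:,0]+s*e[:,1];y=-s*e[:,0]+c*e[:,1];print("z90 own x",np.percentile(x,[0,5,50,95,100]).round(1),"y",np.percentile(y,[0,5,50,95,100]).round(1),len(Q))
ring()
E
```

```text
t: 2.2
eef_pos: [440.1, 243.2, 66.8]
tcp_rot: [3.141, 0.0, -3.083]
ft_force: [-1.3, 0.7, 1.5]
opening: 0.42
grip_force: 1.0
t: 2.62
eef_pos: [449.9, 243.8, 66.7]
tcp_rot: [-3.142, -0.0, -3.082]
ft_force: [-2.9, -0.2, 2.1]
opening: 0.421
grip_force: 1.6
t: 3.03
eef_pos: [460.0, 244.5, 66.7]
tcp_rot: [3.142, 0.0, -3.082]
ft_force: [-2.2, 0.4, 1.7]
opening: 0.42
grip_force: 1.4
own [-52.7  -1.3  66.7] F [-2.2  0.4  1.7] t 3.03 op 0.42 yaw -3.082
rows [-18.7   1.3  -1.3] 0.0
z90 own x [-62.1 -57.8 -17.    9.3  10.8] y [-34.  -31.4 -24.6  26.2  28.4] 111
```

Tracking as predicted. I'll stop a few mm short, then finish with shut fingers as a flat face, which lets the ring settle on both pins.

```bash
python3 -m handwheel '[[-2,0.5,-0.5,0,0.42],[-4,1,-1,0,0.42],[-6,1,-1,0,0.42],[-8,1,-1,0,0.42],[-10,1,-1,0,0.42]]';python3 -m handwheel '[[-2,0,0,0,0.42],[-4,0,0,0,0.42],[-5,0,0,0,0.42],[0,0,0,0,0.42],[15,0,0,0,0.42]]'; python3 -m handwheel '[[0,0,0,0,0.0],[0,0,0,0,0.0],[0,0,0,0,0.0],[0,0,0,0,0.0],[0,0,0,0,0.0]]';python3 - <<'E'
from h import *
go(W(-43,0,67))
p,_=read_camera("side");a=p[140:245,258:362]
cv2.imwrite("pics/b2.png",cv2.resize(a,None,fx=5.5,fy=5.5,interpolation=cv2.INTER_CUBIC)[:,:,::-1])
E
```

```text
t: 3.5
eef_pos: [469.9, 246.1, 67.7]
tcp_rot: [3.142, -0.0, -3.082]
ft_force: [-1.1, -0.6, -0.2]
opening: 0.422
grip_force: 0.8
t: 3.92
eef_pos: [456.0, 245.3, 67.8]
tcp_rot: [3.141, 0.002, -3.083]
ft_force: [-0.8, -0.5, 0.0]
opening: 0.418
grip_force: 0.0
t: 4.33
eef_pos: [455.2, 245.2, 67.8]
tcp_rot: [3.141, 0.001, -3.082]
ft_force: [-0.2, -0.1, -0.5]
opening: 0.126
grip_force: 0.0
own [-57.4  -0.3  67.8] F [-0.2 -0.1 -0.5] t 4.33 op 0.126 yaw -3.082
rows [-14.4   0.3   0.8] 0.0
```

View pics/b2.png

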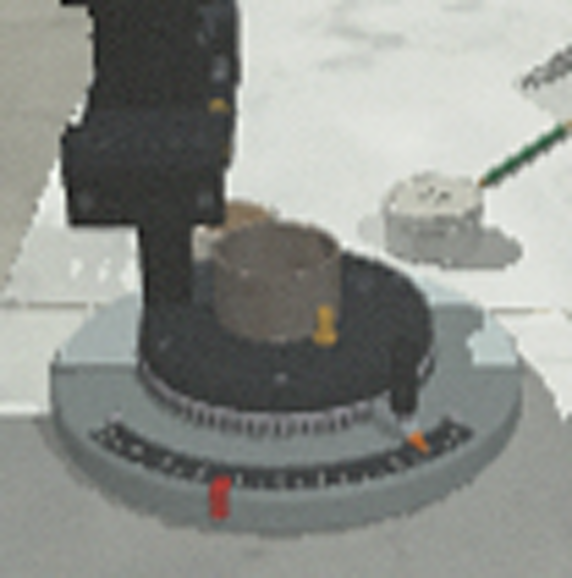

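The ring (275,280) is just short of the near pin (325,325), and the fingers are clear of it. Now the flat push.

```bash
python3 -m handwheel '[[-3,0,0,0,0.0],[-6,0,0,0,0.0],[-8,0,0,0,0.0],[-10,0,0,0,0.0],[-11,0,0,0,0.0]]';python3 -m handwheel '[[-0.7,0,0,0,0.0],[-1.4,0,0,0,0.0],[-2.1,0,0,0,0.0],[-2.8,0,0,0,0.0],[-3.5,0,0,0,0.0]]';  python3 -m handwheel '[[-0.4,0,0,0,0.0],[-0.8,0,0,0,0.0],[-1.2,0,0,0,0.0],[-1.2,0,0,0,0.0]]';python3 - <<'E'
from h import *
go(W(-41,0,67))
E
```

```text
t: 4.8
eef_pos: [466.1, 245.8, 67.7]
tcp_rot: [3.141, 0.0, -3.083]
ft_force: [0.2, -0.3, 0.3]
opening: 0.004
grip_force: 0.0
t: 5.22
eef_pos: [468.6, 246.0, 67.7]
tcp_rot: [-3.141, -0.001, -3.082]
ft_force: [-8.2, 1.2, 5.2]
opening: 0.002
grip_force: 3.9
t: 5.55
eef_pos: [468.7, 246.0, 67.7]
tcp_rot: [-3.141, -0.004, -3.082]
ft_force: [-10.7, 1.6, 6.5]
opening: 0.006
grip_force: 5.2
own [-43.9  -0.3  67.7] F [-10.7   1.6   6.5] t 5.55 op 0.006 yaw -3.082
rows [-2.9  0.3  0.7] 0.0
```

Firm contact, so it should be on the pins. I'll back off, lift and move aside to check from both cameras.

```bash
python3 -m handwheel '[[2,0,0,0,0.0],[12,0,0,0,0.0],[30,0,0,0,0.0],[30,0,-40,0,0.0],[30,0,-80,0,0.0]]';python3 -m handwheel '[[0,-40,-10,0,0.0],[-10,-80,-15,0,0.0],[-30,-115,-15,0,0.0],[-50,-145,-15,0,0.0],[-70,-170,-15,0,0.0]]';  python3 -m handwheel '[[0,0,0,0,0],[0,0,0,0,0.0]]';python3 - <<'E'
from h import *
go(W(86,-70,67),np.pi+.159)
for n,(a,b,c,d) in dict(top=(165,270,245,350),side=(165,245,258,362)).items():
    p,q=read_camera(n);np.savez(n+"1.npz",p=p,d=q)
    im=cv2.resize(p[a:b,c:d],(400,400) if n=="top" else (400,int(400*80/104)),interpolation=cv2.INTER_CUBIC)[:,:,::-1]
    if n=="top":A=im
    else:
        B=np.zeros((400,400,3),np.uint8);B[:im.shape[0]]=im
cv2.imwrite("pics/b3.png",np.hstack([A,B]))
for n in("top","side"):
  z=np.load(n+"1.npz");d=z["d"]
  v,u=np.mgrid[150:290,220:390];v=v.ravel();u=u.ravel();_,r=rays(n,np.c_[u,v]);P=cam(n)[3]+r*d[v,u][:,None]
  rr=np.hypot(P[:,0]-510,P[:,1]-250)
  for lo,hi,R in((25,31,118),(55,61,72),(89,96,31)):
    Q=P[(P[:,2]>lo)&(P[:,2]<hi)&(rr<R+(30 if R>32 else 15))][:,:2].astype(np.float32)
    H=cv2.convexHull(Q)[:,0]
    s=least_squares(lambda x:np.hypot(*(H-x[:2]).T)-x[2],[*Q.mean(0),R],loss='soft_l1') if 0 else __import__('scipy.optimize').optimize.least_squares(lambda x:np.hypot(*(H-x[:2]).T)-x[2],[*Q.mean(0),R],loss='soft_l1');print(n,R,len(Q),s.x.round(1))
E
```

```text
t: 5.97
eef_pos: [438.5, 243.8, 147.2]
tcp_rot: [-3.14, -0.004, -3.082]
ft_force: [0.1, 0.6, 0.4]
opening: 0.004
grip_force: 0.0
t: 6.38
eef_pos: [520.9, 76.6, 163.2]
tcp_rot: [-3.141, 0.002, -3.083]
ft_force: [-0.3, 0.3, -0.4]
opening: 0.006
grip_force: 0.0
t: 6.55
eef_pos: [520.7, 77.6, 162.4]
tcp_rot: [3.142, 0.0, -3.085]
ft_force: [-0.2, -1.1, 0.2]
opening: 0.009
grip_force: 0.0
own [  -1.9 -171.5  162.4] F [-0.2 -1.1  0.2] t 6.55 op 0.009 yaw -3.085
rows [-87.7 101.7  95.4] -0.102
top 118 3218 [511.8 251.3 117.2]
top 72 2086 [511.7 250.2  70.8]
top 31 120 [511.1 249.4  30.6]
side 118 1380 [512.5 247.7 116.9]
side 72 699 [513.3 247.4  71. ]
side 31 64 [511.6 247.4  31.1]
```

View pics/b3.png

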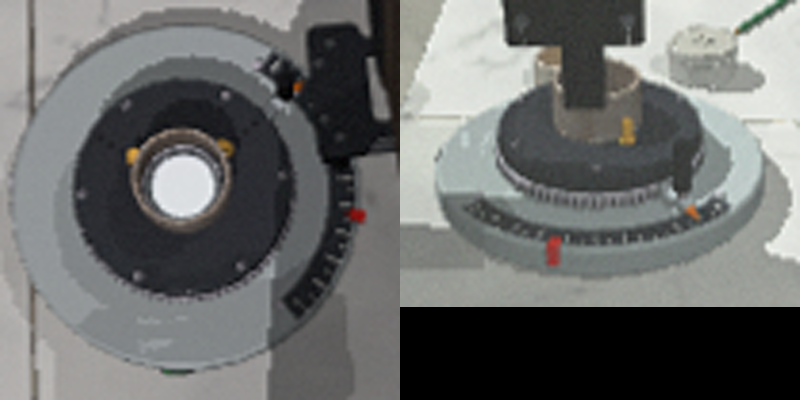

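The top view (left panel) shows the ring at (182,180) touching both pins at (133,155) and (225,148), concentric with the window. Its fitted centre (511.3, 248.4) matches the stage. Next, the lever.

```bash
python3 -m handwheel '[[-24,25,0,-0.05,0],[-48,50,0,-0.1,0],[-70,76,0,-0.1,0],[-90,102,0,-0.1,0],[-90,102,20,-0.1,0]]';python3 -m handwheel '[[0,0,30,0,0],[0,0,60,0,0],[0,0,75,0,0],[0,0,75,0,0],[0,0,75,0,0]]';python3 - <<'E'
from h import *
go(W(0,0,67),np.pi+.159)
n=np.array([np.cos(.1),np.sin(.1)]);h=12.3
s=state();c,q=np.cos(PSI),np.sin(PSI);e=s["eef_pos"]-C;cur=W(0,0,0)
R=Ro.from_euler('xyz',s["tcp_rot"]).as_matrix()
for th in np.arange(.65,-.36,-.05):
    k=92*np.array([np.sin(th),-np.cos(th)])+n*(6.5+h)
    print(round(th,2),(R.T@(W(k[0],k[1],66)-s["eef_pos"])).round(1))
E
```

```text
t: 7.07
eef_pos: [607.0, 191.5, 145.4]
tcp_rot: [3.141, 0.008, -2.978]
ft_force: [0.7, -0.2, 0.2]
opening: 0.003
grip_force: 0.0
t: 7.48
eef_pos: [603.3, 186.9, 67.6]
tcp_rot: [3.142, -0.001, -2.981]
ft_force: [-0.3, -0.0, -0.6]
opening: 0.007
grip_force: 0.0
own [ 87.  -67.2  67.6] F [-0.3 -0.  -0.6] t 7.48 op 0.007 yaw -2.981
rows [79.7 75.7  0.7] 0.002
0.65 [13.  -2.8  1.6]
0.6 [17.  -5.1  1.6]
0.55 [21.1 -7.2  1.6]
0.5 [25.3 -9.1  1.7]
0.45 [ 29.5 -10.8   1.7]
0.4 [ 33.9 -12.2   1.7]
0.35 [ 38.3 -13.5   1.7]
0.3 [ 42.8 -14.5   1.7]
0.25 [ 47.3 -15.3   1.7]
0.2 [ 51.9 -15.9   1.7]
0.15 [ 56.5 -16.2   1.7]
0.1 [ 61.1 -16.3   1.7]
0.05 [ 65.7 -16.2   1.7]
-0.0 [ 70.3 -15.8   1.7]
-0.05 [ 74.8 -15.2   1.7]
-0.1 [ 79.4 -14.4   1.7]
-0.15 [ 83.9 -13.4   1.7]
-0.2 [ 88.3 -12.2   1.7]
-0.25 [ 92.6 -10.7   1.7]
-0.3 [96.9 -9.   1.7]
-0.35 [101.1  -7.1   1.7]
```

```bash
python3 -m handwheel '[[6,-1,0,0,0],[11,-2,0,0,0],[15,-4,0,0,0],[18,-6,0,0,0],[21,-7,0,0,0]]'
python3 -m handwheel '[[4,-2,0,0,0],[8,-3.5,0,0,0],[13,-5,0,0,0],[17,-6.3,0,0,0],[22,-7.3,0,0,0]]'
python3 -m handwheel '[[4,-0.7,0,0,0],[9,-1.4,0,0,0],[13.5,-1.9,0,0,0],[18,-2,0,0,0],[22.7,-1.9,0,0,0]]'
python3 - <<'E'
from h import *
go(W(0,0,67),np.pi+.159)
for n,(a,b,c,d) in dict(top=(165,270,245,350),side=(165,245,258,362)).items():
    p,q=read_camera(n);np.savez(n+"2.npz",p=p,d=q)
    im=cv2.resize(p[a:b,c:d],(400,400) if n=="top" else (400,int(400*80/104)),interpolation=cv2.INTER_CUBIC)[:,:,::-1]
    if n=="top":A=im
    else:
        B=np.zeros((400,400,3),np.uint8);B[:im.shape[0]]=im
cv2.imwrite("pics/b4.png",np.hstack([A,B]))
E
```

```text
t: 7.9
eef_pos: [585.0, 175.3, 68.8]
tcp_rot: [-3.142, 0.003, -2.983]
ft_force: [3.4, -1.3, 1.9]
opening: 0.005
grip_force: 1.6
t: 8.32
eef_pos: [563.6, 164.6, 67.7]
tcp_rot: [-3.142, 0.0, -2.983]
ft_force: [3.1, -1.3, 0.2]
opening: 0.009
grip_force: 1.3
t: 8.73
eef_pos: [541.3, 159.4, 67.6]
tcp_rot: [3.142, -0.0, -2.982]
ft_force: [1.7, -1.2, -0.3]
opening: 0.002
grip_force: 1.0
own [ 23.5 -91.   67.6] F [ 1.7 -1.2 -0.3] t 8.73 op 0.002 yaw -2.982
rows [14.3 92.9  0.6] 0.0
```

View pics/b4.png

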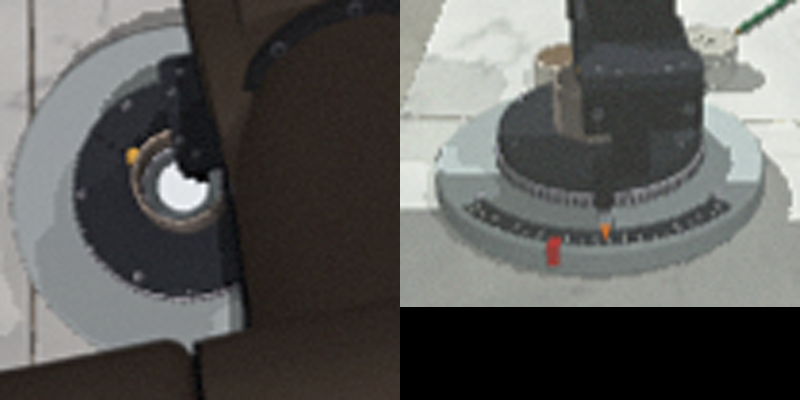

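The side view (right panel) shows the pointer at (605,236), the lever near +0.05, and the red mark at (554,238) still ahead. I'll measure both angles by colour weighting.

```bash
cat >> h.py <<'E'
def ang(n,p,z=30):
    v,u=np.mgrid[165:245,255:365];c=p[165:245,255:365].astype(float);P=onz(n,np.c_[u.ravel(),v.ravel()],z)-C
    r=np.hypot(P[:,0],P[:,1]);a=np.arctan2(P[:,1],P[:,0])+np.pi/2-PSI
    hsv=cv2.cvtColor(p[165:245,255:365],cv2.COLOR_RGB2HSV).reshape(-1,3).astype(float);sat=hsv[:,1]*hsv[:,2]/255
    for nm,m in(("red",((hsv[:,0]<6)|(hsv[:,0]>172))&(r>103)&(r<125)),("orange",(hsv[:,0]>=6)&(hsv[:,0]<20)&(r>88)&(r<111))):
        w=sat*(m&(sat>60)&(abs(a)<1))
        if w.sum(): print(n,nm,(w>0).sum(),"ang",round((w*a).sum()/w.sum(),3),"r",round((w*r).sum()/w.sum(),1))
E
python3 - <<'E'
from h import *
for k in "012":
  for n in("top","side"): print(k,end=' ');ang(n,np.load(n+k+".npz")["p"])
E
```

```text
0 top red 11 ang -0.243 r 115.6
top orange 4 ang 0.668 r 101.8
0 side red 13 ang -0.241 r 116.8
side orange 5 ang 0.701 r 98.1
1 top red 12 ang -0.246 r 114.9
top orange 4 ang 0.669 r 101.8
1 side red 13 ang -0.241 r 116.8
side orange 6 ang 0.7 r 98.9
2 2 side red 13 ang -0.241 r 116.8
side orange 6 ang 0.058 r 96.5
```

```bash
python3 -m handwheel '[[4.5,0.3,0,0,0],[9,0.9,0,0,0],[13.5,1.7,0,0,0],[18,2.7,0,0,0],[22,3.9,0,0,0]]'
python3 -m handwheel '[[0,0,0,0,0]]'
python3 - <<'E'
from h import *
go(W(0,0,67),np.pi+.159)
p,d=read_camera("side");ang("side",p)
cv2.imwrite("pics/b5.png",cv2.resize(p[195:245,270:340],(700,500),interpolation=cv2.INTER_CUBIC)[:,:,::-1])
E
```

```text
t: 9.25
eef_pos: [519.0, 159.9, 67.7]
tcp_rot: [3.142, -0.0, -2.982]
ft_force: [1.8, -0.3, -0.5]
opening: 0.008
grip_force: 0.8
t: 9.33
eef_pos: [518.5, 160.0, 67.7]
tcp_rot: [3.141, -0.001, -2.982]
ft_force: [-0.1, 0.6, -0.4]
opening: 0.008
grip_force: 0.0
own [  0.7 -89.1  67.7] F [-0.1  0.6 -0.4] t 9.33 op 0.008 yaw -2.982
rows [-8.2 88.7  0.7] 0.0
side red 13 ang -0.241 r 116.8
side orange 7 ang -0.197 r 97.1
```

View pics/b5.png

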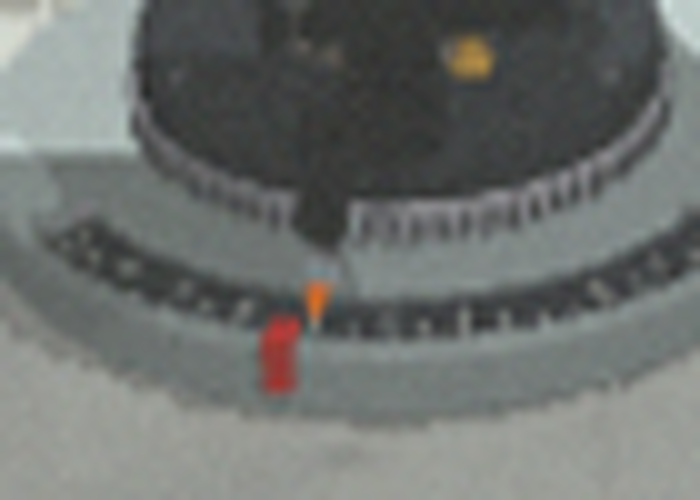

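Pointer tip at (316,322) and red clip point at about (289,319), so roughly 2.7 image pixels remain.

Run:
```python
from h import *
f=lambda x,y:(270+(x+.5)/10-.5,195+(y+.5)/10-.5)
for x,y in((316,326),(316,295),(289,319),(285,328)):
    P=onz("side",[f(x,y)],30)[0]-C;print(x,y,np.hypot(*P[:2]).round(1),(np.arctan2(P[1],P[0])+np.pi/2-PSI).round(3))
```

```text
316 326 109.7 -0.173
316 295 95.9 -0.204
289 319 107.9 -0.241
285 328 112.0 -0.239
```

```bash
python3 -m handwheel '[[0.9,0.3,0,0,0],[1.8,0.6,0,0,0],[2.7,0.9,0,0,0],[3.6,1.2,0,0,0],[3.6,1.2,0,0,0]]'
python3 - <<'E'
from h import *
go(W(0,0,67),np.pi+.159)
for i in range(2):
    p,d=read_camera("side");ang("side",p)
cv2.imwrite("pics/b6.png",cv2.resize(p[210:240,285:325],(800,600),interpolation=cv2.INTER_CUBIC)[:,:,::-1])
E
```

```text
t: 9.8
eef_pos: [515.8, 160.5, 67.7]
tcp_rot: [3.142, 0.0, -2.982]
ft_force: [2.0, -0.6, -0.1]
opening: 0.006
grip_force: 0.5
own [ -1.9 -88.5  67.7] F [ 2.  -0.6 -0.1] t 9.8 op 0.006 yaw -2.982
rows [-10.8  87.8   0.8] 0.0
side red 13 ang -0.241 r 116.9
side orange 6 ang -0.224 r 97.0
side red 13 ang -0.241 r 116.9
side orange 6 ang -0.224 r 97.1
```

View pics/b6.png

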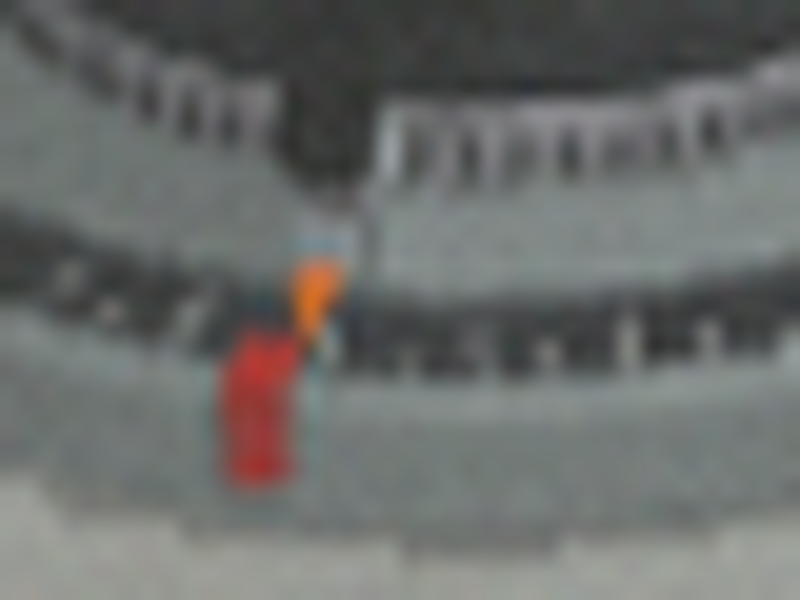

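Pointer tip at (308,338), red point around (270,333): still 2–4 mm short. One more small push, then retract for a top view.

```bash
python3 -m handwheel '[[0.8,0.3,0,0,0],[1.6,0.6,0,0,0],[2.2,0.8,0,0,0],[2.2,0.8,0,0,0]]'
python3 -c "
from h import *
p,d=read_camera('side');ang('side',p);go(W(0,0,67),np.pi+.159)"
python3 -m handwheel '[[-10,0,0,0,0],[-20,0,0,0,0],[-20,0,-40,0,0],[-20,0,-80,0,0],[-10,-30,-90,0,0]]'
python3 -m handwheel '[[0,-40,0,0,0],[0,-75,0,0,0],[0,-75,0,0,0]]'
python3 - <<'E'
from h import *
go(W(0,0,67),np.pi+.159)
for n in("top","side"):
    p,q=read_camera(n);np.savez(n+"3.npz",p=p,d=q);ang(n,p)
    im=cv2.resize(p[165:270,245:350] if n=="top" else p[210:240,285:325],(400,400) if n=="top" else (400,300),interpolation=cv2.INTER_CUBIC)[:,:,::-1]
    if n=="top":A=im
    else:
        B=np.zeros((400,400,3),np.uint8);B[:300]=im
cv2.imwrite("pics/b7.png",np.hstack([A,B]))
for th in(-.22,-.23,-.24,-.25,-.26):
    u=proj("side",W(108*np.sin(th),-108*np.cos(th),30))[0];print(th,((u+.5-[285,210])*20-.5).round(0))
E
```

```text
t: 10.23
eef_pos: [513.3, 160.9, 67.7]
tcp_rot: [3.142, -0.0, -2.982]
ft_force: [1.3, 0.1, -0.4]
opening: 0.002
grip_force: 0.5
side red 13 ang -0.241 r 116.9
side orange 6 ang -0.251 r 97.4
own [ -4.3 -87.9  67.7] F [ 1.  -1.4 -0.1] t 10.28 op 0.004 yaw -2.982
rows [-13.1  87.    0.7] 0.0
t: 10.7
eef_pos: [531.5, 135.8, 162.5]
tcp_rot: [3.141, 0.007, -2.979]
ft_force: [0.8, -1.8, 0.3]
opening: 0.004
grip_force: 0.0
t: 10.95
eef_pos: [541.8, 54.4, 158.3]
tcp_rot: [-3.141, 0.001, -2.986]
ft_force: [0.0, -1.0, -0.7]
opening: 0.005
grip_force: 0.0
own [  17.7 -195.9  158.3] F [ 0.  -1.  -0.7] t 10.95 op 0.005 yaw -2.986
rows [ -1.2 196.8  91.1] -0.003
top red 11 ang -0.244 r 114.6
top orange 7 ang -0.241 r 102.0
side red 13 ang -0.24 r 117.0
side orange 6 ang -0.251 r 97.5
-0.22 [296. 341.]
-0.23 [287. 340.]
-0.24 [279. 339.]
-0.25 [271. 338.]
-0.26 [263. 337.]
```

View pics/b7.png

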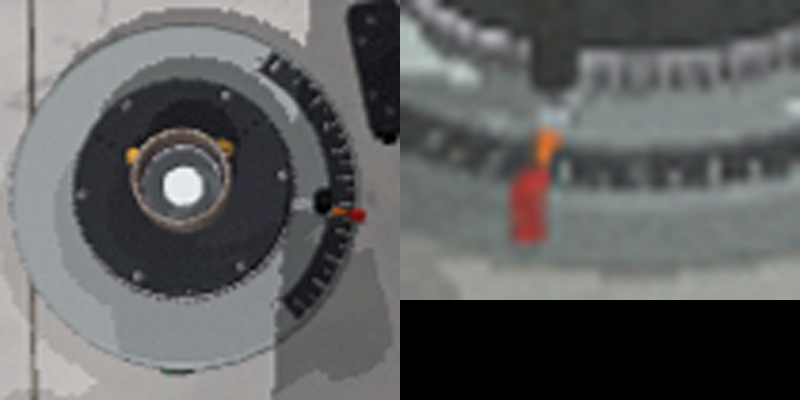

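The pointer (343,210) is in line with the red mark (358,215), at −0.241 against −0.244 rad. The ring still sits on both pins, and the arm is clear.

```bash
python3 -c "
from cell import job_done
print(job_done())"
```

```text
the job is handed in; nothing more can be done
None
```

The job is handed in at about 11 s of the 51 s allowed: the ring rests against both brass pins over the window (fitted centre within about 1.2 mm of the stage centre), the pointer stands at the red mark to within about 0.3 mm by the top camera (about 1 mm by the side one), and the arm is clear of everything.

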